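Unfold the crank and clamp the sensor cap

ROBOT

A 6-joint arm with a two-finger parallel gripper is mounted at the origin on a cart in front of the work surface, level with it; the furniture and walls round the work are solid. World frame = base frame: x ahead of the robot, y to its left, z up, the work surface at z = 0. Lengths are in m, angles in rad, forces in N, time in s.
With the tool pointing down it reaches from about 0.25 to 0.775 m from the base axis. Payload 4 kg.
Tool frame: the origin (TCP) lies between the finger pads; the fingertips stand 14 mm ahead of it and the grasp point (between the pads) lies 5 mm behind it (nose_length is the distance from the TCP to the fingertips, in m); z points along the fingers, y is the line along which they close (so a half turn about z gives the same grasp; the last joint's range is limited). The gripper opens to 94 mm and grips with 3 to 60 N. Pads are 16 mm wide; open, the fingers measure 119 mm over their backs; the gripper's body (75 mm by 177 mm) begins 78 mm behind the grasp point.
Start: joints at [-1.346, 0.087, 1.371, -0, 1.684, -0.103], TCP at [0.177, -0.521, 0.22] pointing down, gripper open.
Joint ranges: [-3.1, 3.1], [-0.76, 2.03], [0.27, 2.55], [-1.08, 4.22], [0.17, 2.65], [-2.57, 2.57]. Speed limits (rad/s): [2.79, 2.79, 3.14, 3.14, 3.14, 3.14].

INTERFACE

Orientations are given as [roll, pitch, yaw] about the fixed x, y, z axes, in that order (R = Rz(yaw) Ry(pitch) Rx(roll)).
In Python, from bench import * gives the robot as it stands.
- The arm moves only by the tool move_arm, never from a script. Its argument "steps" is one flat list of numbers, 7 for each row, row after row: the turn, a rotation vector about the world's x, y, z in rad, then the shift along the world's x, y, z in m, then the opening, from 0 (shut) to 1 (fully open). A call has 1 to 12 rows; each row is the pose to reach, as a shift and turn from the pose commanded when the call began; what a row does not reach only later rows make up. A row lasts 1/10 s, in which the tool goes at most 50 mm and 8.59 degrees, less where a joint would pass 70% of its speed; a pose out of reach is approached as far as the arm can. A call with a gripper value outside its range is refused whole. The fingers move at their own pace and stop on an object; the grip force is fixed at half the most. Time passes only in rows, so rows that repeat a pose let the fingers close. It gives the time, the measured TCP pose, the force, the opening and the grip force at its end, in the units of the state.
- get_obs(): the state, without advancing time (a new reading comes with each control period).
- snapshot(name): name is "side" or "top" or "wrist"; returns (picture, depth): 480x640x3 uint8, red, green, blue; 480x640 float32, m along the optical axis (not along the pixel's ray), 0 where there is no reading.
- camera_model(name): a dict with "fx", "fy", "cx", "cy" (pixels), "k1" (the pictures are not rectified: a ray, as slopes to the right and down, at radius r is drawn at 1 + k1 r^2 times it, then the intrinsics apply), "rvec" (rotation vector, rad) and "tvec" (3), from world to camera coordinates, as OpenCV has them. Camera axes: x right, y down, z forward; pixel columns grow to the right and rows downward; lengths in m; the calibration is good to about 2 mm. A picture is of the moment at which its call begins: read the wrist's pose just before it. camera_model takes no time and is no camera call; for the wrist camera it gives the pose at the moment of the call.
- close_job(): hands the job in; it is judged then, once.
Trained networks look in the newest picture that a camera, given by its name, has taken for a name from the list of things; names that differ only in an ending like _2 or _b are one class to them, and where a whole thing is asked for, a point or a joint stands for the part that bears it (a point fixed in the world has none). Each returns a list of dicts, best first, with "score" (0 to 1); they miss things now and then, are a little off and sometimes report something else, mostly with a low value. They report only what shows in the picture. A call takes as long as a camera call. They do not tell look-alikes from the thing itself.
- silhouettes(camera, target): "pixels" (480x640 bool, what is visible of it) and "uv" ([column, row] in pixels, amid what is visible of it).
- spot_point(camera, target): "uv" ([column, row] in pixels: a listed point, or the origin of a listed thing).
The state is a dict: "time": time; "joint_positions": joint angles; "qvel": joint speeds; "joint_torque": joint torques, N m; "tool_pos": TCP position; "ee_rot": TCP orientation; "wrist_force": force on the tool from outside, world axes, zero at the start; "wrist_torque": the same for the moment, N m; "width": finger opening in m; "finger_force": force on a finger pad.
Only numpy, scipy, OpenCV 4.12 (cv2) and the standard library are available. Lean on these libraries where they do the work, as an engineer would, in place of code of your own. Each camera call takes 0.05 s, during which the arm holds its last target. There are 200 camera calls.

TASK

Clamp the round green sensor cap for work on its board: swing the hand wheel's folded crank handle fully upright first, then crank the wheel clockwise (seen from above) until the jaw holds the cap firmly against the stop pad, by feel, with roughly 10 to 25 N: enough that it stays held when you let go, but never over 35 N, which cracks the plastic. Then let go, leaving the handle upright and the marker, spool and bottle where they are.

Things in the scene. Friction and masses are not known exactly. Their poses are not given: they have to be found in the camera images.
- fixture: clamping fixture bolted to the table: aluminium base plate 120 x 360 mm, 12 mm thick, a grey gear housing 86 x 90 mm at one end (top at 82 mm) with an aluminium hand wheel on top, an end stop at the other end. Origin: on the table under the wheel's axis; z up. Its -y axis points from the wheel along the plate to the end stop
- wheel (a joint): angle of the hand wheel (rad), growing clockwise seen from above, which closes the jaw 12 mm per rad; range -1.2 to 5.2; starts between -0.9 and 0.7; the cap is clamped somewhere from 2.4 to 3.7. At 0 the handle's hinge is on the fixture's +x side. Turning takes a friction torque of 0.40 N m (7.7 N at the handle), plus 0.012 N m for each N of jaw force; it stays where it is left
- handle (a joint): fold angle of the crank handle (rad): 0 lying folded flat across the wheel, 1.571 fully upright (hard stop). Its stiff hinge stays where it is left (friction 0.08 N m)
- handle_pivot (a point): hinge pin of the handle, on the wheel 52 mm from its axis and 121 mm above the table, between two small steel cheeks (25 mm wide over both, top 128 mm above the table). The pin lies tangentially: the handle folds radially inwards over the wheel's centre and, upright, does not fold under a tangential push
- handle_grip (a point): point on the handle's axis 56 mm from the hinge pin, where it is best gripped. Handle: black round sleeve, 15.6 mm diameter, free to turn about its own length, 14 to 78 mm from the pin. Folded, its axis is 14 mm above the wheel's rim top and 17 mm above the wheel's recessed web; upright, this point is 177 mm and the handle's top 199 mm above the table
- wheel_center (a point): point on the wheel's axis at the height of its rim top, 107 mm above the table. The aluminium wheel is 124 mm in diameter, 12 mm thick
- jaw: moving jaw, a steel block 72 mm wide, 34 mm thick over its rubber face, 32 mm high, on two rods from the housing; its face and the stop pad yield together about 0.05 mm per N. Origin: centre of its flat pressing face, 30 mm above the table; 85 mm from the wheel axis at wheel angle 0 and 12 mm farther for each rad
- cap_board: round green plastic sensor cap, open at the top with a circuit board in it: 84 mm diameter between jaw and pad, a small lug on its side (94 mm over it), 32 mm high, about 0.1 to 0.2 kg. Origin: its underside, 4 mm from the round's centre towards the lug. Loose on the base plate between jaw and stop pad; the jaw slides it along the plate to the pad
- marker: bystander: white marker pen with black cap, 130 mm long, lying on the table. Leave it
- solder_spool: bystander: small white spool of wire, 70 x 55 x 44 mm. Leave it
- flux_bottle: bystander: small bottle with pointed red cap, 41 mm diameter, 112 mm high. Leave it
- stop_block (a point): middle of the top front edge of the end stop, a block 100 mm wide, 52 mm above the table, 242 mm from the wheel axis. From it an adjustable rubber-faced pad, 70 mm wide, stands out towards the jaw; the pad's face is 198 to 212 mm from the wheel axis. That setting changes from one time to the next and is not measured
Things that resemble listed ones, but are neither listed nor needed, are in the scene too. What is shaped like the cap_board but black is not meant.

How it is judged:
On the way, in this order (a step that is already met when the one before it is completed fails the run):
1. the crank handle is swung upright (over 1.35 rad) (value of joint handle above 1.35 rad), for 0.1 s.
2. with the handle upright, the jaw presses the cap (value of joint handle above 1.3 rad and contact force between jaw and cap_board above 6 N), for 0.2 s.
At the end, for the whole second after the job is handed in: the handle is let go and still upright (over 1.3 rad); the cap stands level (within 0.12 rad) and at rest between jaw and stop pad, held with 6 to 35 N (all of step 2 and contact force between jaw and cap_board below 35 N and angle between cap_board's own z axis and vertical below 0.12 rad and linear speed of cap_board below 0.01 m/s); the robot touches nothing.
It fails at once if the cap is squeezed by the jaw with over 35 N (contact force between jaw and cap_board above 35 N).
It fails at once if the wheel is turned (hinge pin moved over 30 mm) before the handle stands upright (distance of handle_pivot from where it was at the start of the episode above 0.03 m and value of joint handle below 1.2 rad).
It fails at once if a bystander is disturbed (moved over 30 mm) (distance of any of marker, solder_spool, flux_bottle from where it was at the start of the episode above 0.03 m).
It also fails if it takes over 70 s, if anything falls off the work surface, if the arm or the gripper's body presses on something with over 40 N, if the wrist force passes 120 N, or if a joint passes its speed limit or range.

## Working session

There is one attempt and no reset: what is moved stays moved. The work goes in short steps, Python scripts to look and compute and a tool call to move; the robot and the scene stay as the last step left them, time stands still between calls to the robot, and variables do not carry over. Pictures are saved under pics/ and viewed, at most 10 in all, crops included, and the job is handed in when it is done.

Besides the shell and the picture viewer there is one more tool, called after "Call:" by a JSON object that holds its "method" and its "body". move_arm: Moves the arm, as the interface text tells. Its arguments: {"type":"object","properties":{"steps":{"type":"array"}},"required":["steps"]}

```bash
mkdir -p pics; cat > h.py <<'E'
from bench import *
import numpy as np, cv2
def cam(n):
    m=camera_model(n); R=cv2.Rodrigues(np.array(m["rvec"],float))[0]; return m,R,np.array(m["tvec"],float).ravel()
def ray(n,uv,c=None):
    m,R,t=c or cam(n)
    d=np.array([(uv[0]-m["cx"])/m["fx"],(uv[1]-m["cy"])/m["fy"]]);s=d.copy()
    for _ in range(20): s=d/(1+m["k1"]*(s@s))
    return -R.T@t, R.T@np.array([s[0],s[1],1.])
def at_z(n,uv,z,c=None):
    o,d=ray(n,uv,c); return o+d*(z-o[2])/d[2]
def at_d(n,uv,dep,c=None):
    o,d=ray(n,uv,c); return o+d*dep
def proj(n,P,c=None):
    m,R,t=c or cam(n); p=R@np.array(P,float)+t; s=p[:2]/p[2]; s=s*(1+m["k1"]*(s@s))
    return np.array([s[0]*m["fx"]+m["cx"],s[1]*m["fy"]+m["cy"]])
def save(n,f):
    p,d=snapshot(n); cv2.imwrite("pics/"+f,p[:,:,::-1]); return p,d
E
python3 - <<'E'
from h import *
np.set_printoptions(precision=4,suppress=True)
Z={"wheel_center":.107,"handle_pivot":.121,"handle_grip":.121,"stop_block":.052,"fixture":0,"jaw":.03,"cap_board":.012,"marker":.01,"solder_spool":0.0,"flux_bottle":0}
for c in("top","side"):
    save(c,c+"1.png"); 
    for k,z in Z.items():
        for r in spot_point(c,k)[:3]: print(c,k,round(r["score"],2),np.array(r["uv"]),at_z(c,r["uv"],z))
print(get_obs())
E
```

```text
top wheel_center 0.67 [199.2 175.1] [ 0.6294 -0.0854  0.107 ]
top handle_pivot 0.71 [195.8 154. ] [ 0.6683 -0.0801  0.121 ]
top handle_grip 0.69 [247.4 179.3] [ 0.6198 -0.1841  0.121 ]
top handle_grip 0.64 [195.5 179.4] [ 0.6178 -0.0823  0.121 ]
top handle_grip 0.45 [440.1 224.4] [ 0.5412 -0.5561  0.121 ]
top stop_block 0.67 [324.2 164.3] [ 0.6691 -0.3313  0.052 ]
top fixture 0.97 [212.6 189.2] [ 0.6214 -0.0884  0.    ]
top fixture 0.19 [262.4 128.8] [ 0.7592 -0.1925  0.    ]
top jaw 0.75 [244.6 180.2] [ 0.6366 -0.1632  0.03  ]
top cap_board 0.93 [342.6 263.9] [ 0.4653 -0.3752  0.012 ]
top cap_board 0.78 [272.  178.3] [ 0.6456 -0.2194  0.012 ]
top cap_board 0.74 [284.5 256.7] [ 0.4774 -0.2518  0.012 ]
top marker 0.71 [279.6 347.3] [ 0.2865 -0.2471  0.01  ]
top marker 0.27 [199.6 178.3] [ 0.6431 -0.0608  0.01  ]
top solder_spool 0.74 [436.7 223.1] [ 0.5587 -0.5772  0.    ]
top flux_bottle 0.7 [263.1 129.1] [ 0.7585 -0.1941  0.    ]
side wheel_center 0.77 [303.5 187.1] [ 0.6293 -0.0754  0.107 ]
side handle_pivot 0.68 [320.8 176.2] [ 0.6858 -0.0651  0.121 ]
side handle_grip 0.65 [298.3 
[... 301 characters left out ...]
 0.4589 -0.3911  0.012 ]
side cap_board 0.58 [285.1 272. ] [ 0.4636 -0.2724  0.012 ]
side marker 0.76 [200.4 295.4] [ 0.2854 -0.2595  0.01  ]
side flux_bottle 0.22 [327.2 227.4] [ 0.6759 -0.1056  0.    ]
{'time': 1.1, 'joint_positions': array([-1.3461,  0.0872,  1.3707, -0.    ,  1.6836, -0.1031]), 'qvel': array([ 0.0026,  0.    , -0.0003,  0.0022,  0.0007,  0.0007]), 'joint_torque': array([  0.0015, -34.0044, -30.2605,   0.0718,   0.0236,  -0.    ]), 'tool_pos': array([ 0.1771, -0.5207,  0.2195]), 'ee_rot': array([3.1415, 0.    , 0.3278]), 'wrist_force': array([-0.182 , -0.325 ,  0.0986]), 'wrist_torque': array([ 0.0157, -0.0334, -0.0183]), 'finger_force': 0.0, 'width': 0.09399925272467538}
```

```bash
python3 - <<'E'
import cv2,numpy as np
a=cv2.imread("pics/top1.png")[90:390,150:490]; a=cv2.resize(a,(680,600),interpolation=cv2.INTER_CUBIC); cv2.imwrite("pics/top1c.png",a)
a=cv2.imread("pics/side1.png")[130:330,180:440]; a=cv2.resize(a,(780,600),interpolation=cv2.INTER_CUBIC); cv2.imwrite("pics/side1c.png",a)
E
```

```text
(no output)
```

View pics/top1c.png

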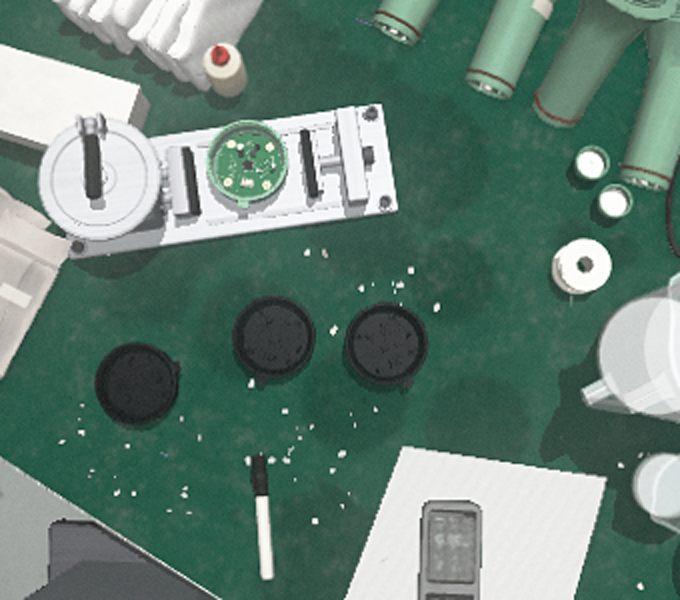

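View pics/side1c.png

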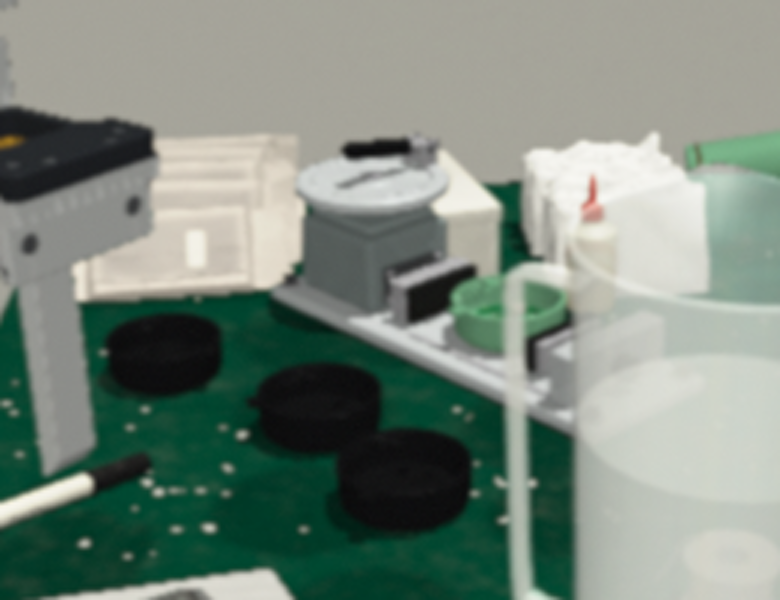

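The top view shows the wheel at crop (98,178), with the handle's hinge at (92,120), on the far side from the robot. The handle lies folded towards the robot. The green cap is at (247,163), between the jaw and the pad. I'll go above the fixture next for a closer look.

Call:
{"method": "move_arm", "body": {"steps": [0, 0, -0.05, 0.02, 0.04, 0.02, 1, 0, 0, -0.1, 0.04, 0.08, 0.04, 1, 0, 0, -0.15, 0.06, 0.12, 0.06, 1, 0, 0, -0.2, 0.08, 0.16, 0.08, 1, 0, 0, -0.25, 0.1, 0.19, 0.1, 1, 0, 0, -0.3, 0.13, 0.22, 0.12, 1, 0, 0, -0.33, 0.16, 0.26, 0.12, 1, 0, 0, -0.33, 0.2, 0.29, 0.12, 1, 0, 0, -0.33, 0.23, 0.32, 0.12, 1, 0, 0, -0.33, 0.27, 0.35, 0.12, 1, 0, 0, -0.33, 0.31, 0.38, 0.12, 1, 0, 0, -0.33, 0.34, 0.41, 0.12, 1]}}

```text
time: 2.3
tool_pos: [0.5188, -0.109, 0.3391]
ee_rot: [3.142, 0.0, -0.001]
wrist_force: [0.2, -0.7, -0.1]
width: 0.0942
finger_force: 0.0
```

```bash
python3 - <<'E'
from h import *
np.set_printoptions(precision=4,suppress=True)
o=get_obs();print(o['time'],o['tool_pos'],o['ee_rot'],o['joint_positions'],o['wrist_force'])
c=cam("wrist"); p,d=save("wrist","w1.png"); np.save("w1d.npy",d)
print("cam",-c[1].T@c[2],c[1][2])
for k,z in {"wheel_center":.107,"handle_pivot":.121,"handle_grip":.121,"stop_block":.052,"jaw":.03,"cap_board":.012}.items():
    for r in spot_point("wrist",k)[:2]: print(k,round(r["score"],2),np.array(r["uv"]),at_z("wrist",r["uv"],z,c))
E
```

```text
2.3 [ 0.5188 -0.109   0.3391] [ 3.1415  0.0001 -0.0014] [-0.314   0.0507  1.1742 -0.0001  1.9167  1.2582] [ 0.2429 -0.6788 -0.1103]
cam [ 0.5843 -0.1088  0.5039] [-0.2315  0.0009 -0.9728]
wheel_center 0.6 [297.8 118.5] [ 0.6205 -0.0847  0.107 ]
wheel_center 0.57 [305.7 128. ] [ 0.6108 -0.0929  0.107 ]
handle_pivot 0.96 [291.7  62.4] [ 0.6731 -0.0802  0.121 ]
handle_grip 0.79 [295.6 121.7] [ 0.6161 -0.0833  0.121 ]
handle_grip 0.56 [305.3 126.4] [ 0.6115 -0.0931  0.121 ]
stop_block 0.59 [500.7  92.4] [ 0.658  -0.3247  0.052 ]
stop_block 0.31 [410.5 103.3] [ 0.6434 -0.2156  0.052 ]
jaw 0.89 [369.4 112.2] [ 0.6351 -0.1695  0.03  ]
cap_board 0.94 [328.2 267.4] [ 0.4269 -0.1189  0.012 ]
cap_board 0.9 [503.  235.9] [ 0.4723 -0.3662  0.012 ]
```

View pics/w1.png

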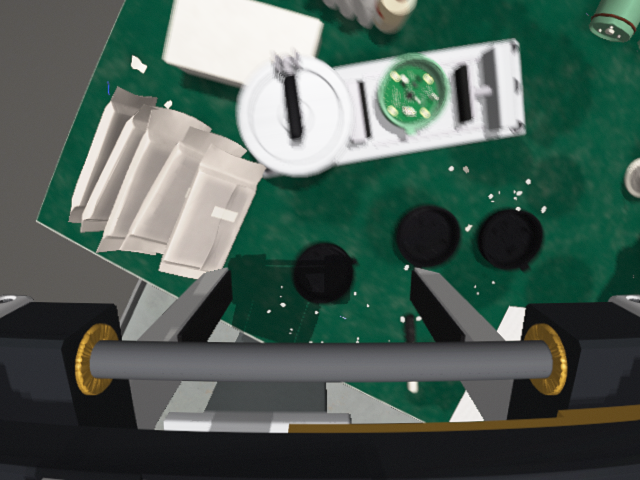

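The wrist view has the wheel at (297,115), the handle sleeve from (291,75) to (295,142), the hinge at (291,62) and the cap at (411,93). I'll refine these from the depth image.

```bash
cat > pts.py <<'E'
from h import *
def cloud(n,d,box,c):
    out=[]
    for v in range(box[2],box[3]):
        for u in range(box[0],box[1]):
            if d[v,u]>0: out.append(at_d(n,(u,v),d[v,u],c))
    return np.array(out)
E
python3 - <<'E'
from pts import *
np.set_printoptions(precision=4,suppress=True)
P=cloud("wrist",np.load("w1d.npy"),(225,370,30,190),cam("wrist"))
print(np.histogram(P[:,2],bins=np.arange(.07,.15,.004)))
W=P[(P[:,2]>.098)&(P[:,2]<.113)&(np.hypot(P[:,0]-.624,P[:,1]+.085)<.07)]
(cx,cy),r=cv2.minEnclosingCircle(W[:,:2].astype(np.float32)); print("circ",cx,cy,r)
H=P[(P[:,2]>.117)&(P[:,2]<.14)&(np.hypot(P[:,0]-.624,P[:,1]+.085)<.075)]
print(len(H),H.min(0),H.max(0))
S=H[H[:,0]<.655]; print("sleeve",S[:,:2].mean(0),S.min(0),S.max(0),np.polyfit(S[:,0],S[:,1],1))
K=H[H[:,0]>.66]; print("cheeks",K[:,:2].mean(0),K.min(0),K.max(0))
E
```

```text
(array([  94,    0,    0,    0,    0,    0,    0,    2, 5442, 4119,   12,
         15,   17,  118,  400,  338,  387,  208,    2]), array([0.07 , 0.074, 0.078, 0.082, 0.086, 0.09 , 0.094, 0.098, 0.102,
       0.106, 0.11 , 0.114, 0.118, 0.122, 0.126, 0.13 , 0.134, 0.138,
       0.142, 0.146]))
circ 0.6183827519416809 -0.08760295808315277 0.06249799579381943
1419 [ 0.5925 -0.0973  0.1176] [ 0.68  -0.067  0.14 ]
sleeve [ 0.6251 -0.0871] [ 0.5925 -0.0973  0.1248] [ 0.6549 -0.0757  0.14  ] [ 0.1171 -0.1603]
cheeks [ 0.6688 -0.0814] [ 0.6602 -0.0948  0.1176] [ 0.68  -0.067  0.131]
```

```bash
python3 - <<'E'
from pts import *
np.set_printoptions(precision=4,suppress=True)
P=cloud("wrist",np.load("w1d.npy"),(270,320,30,160),cam("wrist"))
a=np.array([.993,.116]); q=P[:,:2]-[.670,-.0815]; s=-q@a; t=q@np.array([-.116,.993])
m=(abs(t)<.012)&(P[:,2]>.116)
for k in np.arange(0,.09,.008):
    n=m&(s>k)&(s<k+.008)
    if n.any(): print(round(k,3),n.sum(),np.percentile(P[n,2],90),t[n].mean(),t[n].min(),t[n].max())
E
```

```text
0.0 197 0.12876387866212516 0.00011831185635662996 -0.011937554141723457 0.011990935215673482
0.008 96 0.13092815176425382 0.0003531551755646706 -0.011420917354015786 0.011852841658758063
0.016 128 0.13277298245339253 -0.000207942985545251 -0.007866934893242977 0.007978313009368392
0.024 131 0.13431804870641068 -0.0002020130002514894 -0.00734937515826748 0.007703260777949133
0.032 125 0.1352982769378281 -0.00019356249436143237 -0.0072717015612770095 0.007435222416974915
0.04 123 0.13688064394938143 -0.0004225732909704559 -0.00753287369309175 0.007195502203845453
0.048 127 0.1381899856907502 -0.0007565996609220499 -0.007784696234692534 0.00735049442846544
0.056 133 0.13924216309306361 -0.00026573384875695034 -0.00790099437842768 0.007899896692329792
0.064 131 0.14074049191675048 -0.0004928344174881491 -0.00794937837964272 0.007694313940719409
0.072 89 0.14034657332339845 -0.000438465666254511 -0.0074265231064710256 0.006913991104359599
```

Call:
{"method": "move_arm", "body": {"steps": [0, 0, 0.06, 0.03, 0.01, 0, 0.5, 0, 0, 0.117, 0.06, 0.021, 0, 0.5, 0, 0, 0.117, 0.097, 0.021, -0.03, 0.5, 0, 0, 0.117, 0.097, 0.021, -0.07, 0.5, 0, 0, 0.117, 0.097, 0.021, -0.11, 0.5, 0, 0, 0.117, 0.097, 0.021, -0.14, 0.5, 0, 0, 0.117, 0.097, 0.021, -0.14, 0.5, 0, 0, 0.117, 0.097, 0.021, -0.14, 0.5]}}

```text
time: 3.45
tool_pos: [0.6137, -0.0909, 0.2004]
ee_rot: [3.141, -0.0, 0.113]
wrist_force: [0.3, 0.3, 0.3]
width: 0.0473
finger_force: 0.0
```

Call:
{"method": "move_arm", "body": {"steps": [0, 0, 0, 0.001, 0.003, -0.025, 0.5, 0, 0, 0, 0.001, 0.003, -0.05, 0.5, 0, 0, 0, 0.001, 0.003, -0.065, 0.5, 0, 0, 0, 0.001, 0.003, -0.072, 0.5, 0, 0, 0, 0.001, 0.003, -0.072, 0.5]}}

```text
time: 3.95
tool_pos: [0.6152, -0.0871, 0.1281]
ee_rot: [3.141, -0.0, 0.114]
wrist_force: [-0.1, -1.0, -0.8]
width: 0.0467
finger_force: 0.0
```

Call:
{"method": "move_arm", "body": {"steps": [0, 0, 0, 0, 0, 0, 0, 0, 0, 0, 0, 0, 0, 0, 0, 0, 0, 0, 0, 0, 0, 0, 0, 0, 0, 0, 0, 0, 0, 0, 0, 0, 0, 0, 0]}}

```text
time: 4.45
tool_pos: [0.6152, -0.0861, 0.1279]
ee_rot: [-3.141, -0.001, 0.115]
wrist_force: [-0.4, 1.4, 1.8]
width: 0.0151
finger_force: 29.9
```

Call:
{"method": "move_arm", "body": {"steps": [0, 0, 0, 0.001, 0, 0.005, 0, 0, 0, 0, 0.003, 0, 0.011, 0, 0, 0, 0, 0.006, 0.001, 0.016, 0, 0, 0, 0, 0.009, 0.001, 0.021, 0, 0, 0, 0, 0.012, 0.001, 0.025, 0, 0, 0, 0, 0.016, 0.002, 0.029, 0, 0, 0, 0, 0.016, 0.002, 0.029, 0]}}

```text
time: 5.15
tool_pos: [0.6301, -0.0841, 0.1572]
ee_rot: [-3.14, 0.003, 0.115]
wrist_force: [-5.2, 2.6, 1.1]
width: 0.015
finger_force: 30.0
```

Call:
{"method": "move_arm", "body": {"steps": [0, 0, 0, 0.004, 0, 0.004, 0, 0, 0, 0, 0.009, 0.001, 0.007, 0, 0, 0, 0, 0.013, 0.002, 0.01, 0, 0, 0, 0, 0.019, 0.002, 0.012, 0, 0, 0, 0, 0.024, 0.003, 0.014, 0, 0, 0, 0, 0.029, 0.003, 0.015, 0, 0, 0, 0, 0.034, 0.004, 0.016, 0, 0, 0, 0, 0.037, 0.004, 0.016, 0, 0, 0, 0, 0.037, 0.004, 0.016, 0]}}

```text
time: 6.05
tool_pos: [0.6675, -0.0793, 0.1753]
ee_rot: [-3.139, 0.001, 0.116]
wrist_force: [-7.1, 5.5, 4.8]
width: 0.0148
finger_force: 30.0
```

Call:
{"method": "move_arm", "body": {"steps": [0, 0, 0, 0.001, 0, 0, 0, 0, 0, 0, 0.002, -0.001, 0, 0, 0, 0, 0, 0.003, -0.001, -0.001, 0, 0, 0, 0, 0.003, -0.001, -0.001, 0]}}

```text
time: 6.45
tool_pos: [0.6702, -0.0791, 0.1755]
ee_rot: [-3.138, -0.0, 0.116]
wrist_force: [-7.9, 7.2, 7.3]
width: 0.015
finger_force: 29.9
```

```bash
python3 - <<'E'
from pts import *
np.set_printoptions(precision=4,suppress=True)
o=get_obs();print(o['time'],o['tool_pos'],o['wrist_force'])
for n in("wrist","top"):
    c=cam(n);p,d=save(n,n+"2.png")
    for k,z in {"handle_pivot":.121,"handle_grip":.177,"wheel_center":.107,"jaw":.03,"cap_board":.012}.items():
        for r in spot_point(n,k)[:2]: print(n,k,round(r["score"],2),np.array(r["uv"]),at_z(n,r["uv"],z,c))
E
```

```text
6.45 [ 0.6702 -0.0791  0.1755] [-7.9131  7.1924  7.3247]
wrist handle_pivot 0.75 [320.5 256.4] [ 0.6727 -0.0779  0.121 ]
wrist handle_grip 0.62 [319.9 312.5] [ 0.6604 -0.0793  0.177 ]
wrist wheel_center 0.87 [323.7 320.9] [ 0.6223 -0.086   0.107 ]
wrist jaw 0.93 [418.9 278.3] [ 0.6365 -0.1714  0.03  ]
wrist jaw 0.52 [319.  256.1] [ 0.6468 -0.0791  0.03  ]
wrist cap_board 0.75 [469.7 264.8] [ 0.6497 -0.2235  0.012 ]
wrist cap_board 0.6 [549.4 425.2] [ 0.4753 -0.3584  0.012 ]
top handle_pivot 0.6 [196.8 150.2] [ 0.676  -0.0816  0.121 ]
top handle_pivot 0.35 [438.4 226.4] [ 0.5373 -0.5528  0.121 ]
top handle_grip 0.51 [190.7 149.6] [ 0.662  -0.0855  0.177 ]
top wheel_center 0.64 [198.4 177.5] [ 0.6245 -0.0841  0.107 ]
top jaw 0.74 [246.3 179.9] [ 0.6373 -0.1668  0.03  ]
top jaw 0.72 [278.6 349.9] [ 0.2838 -0.2469  0.03  ]
top cap_board 0.96 [275.6 175. ] [ 0.653  -0.2269  0.012 ]
top cap_board 0.94 [222.  280.3] [ 0.4237 -0.1203  0.012 ]
```

View pics/wrist2.png

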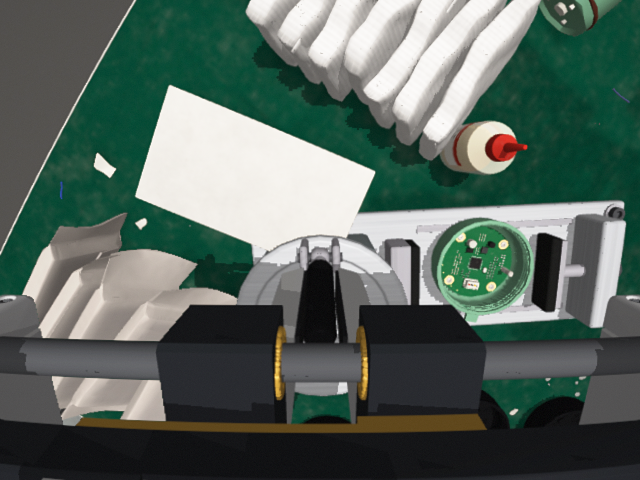

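Call:
{"method": "move_arm", "body": {"steps": [0, 0, 0, 0.001, -0.001, 0.001, 0, 0, 0, 0, 0.003, -0.001, 0.001, 0, 0, 0, 0, 0.003, -0.001, 0.001, 0]}}

```text
time: 7.35
tool_pos: [0.6734, -0.0797, 0.1759]
ee_rot: [-3.137, -0.0, 0.117]
wrist_force: [-7.5, 8.2, 5.4]
width: 0.0144
finger_force: 29.9
```

Call:
{"method": "move_arm", "body": {"steps": [0, 0, 0, 0.002, 0.001, 0, 0, 0, 0, 0, 0.004, 0.001, 0, 0, 0, 0, 0, 0.004, 0.001, 0, 0]}}

```text
time: 7.65
tool_pos: [0.6777, -0.0791, 0.176]
ee_rot: [-3.138, -0.001, 0.116]
wrist_force: [-7.0, 7.9, 5.7]
width: 0.0143
finger_force: 29.9
```

```bash
python3 - <<'E'
from pts import *
np.set_printoptions(precision=4,suppress=True)
c=cam("wrist");p,d=save("wrist","w3.png");P=cloud("wrist",d,(285,355,225,385),c)
for z in np.arange(.108,.2,.006):
    m=(P[:,2]>z)&(P[:,2]<z+.006)&(abs(P[:,1]+.08)<.004)&(P[:,0]>.63)&(P[:,0]<.71)
    if m.any(): print(round(z,3),m.sum(),P[m].mean(0),P[m,0].max())
p,_=save("side","s3.png"); a=cv2.resize(p[100:260,200:410],(788,600),interpolation=cv2.INTER_CUBIC); cv2.imwrite("pics/s3c.png",a[:,:,::-1])
E
```

```text
0.108 1 [ 0.6758 -0.0807  0.1088] 0.6757645085877813
0.114 11 [ 0.6782 -0.0793  0.1191] 0.6786355690704234
0.12 85 [ 0.6766 -0.0801  0.1238] 0.678399010994132
0.126 23 [ 0.6758 -0.0788  0.1271] 0.6784016818049237
0.132 2 [ 0.6768 -0.0798  0.1378] 0.6775210299665546
0.138 52 [ 0.6776 -0.0798  0.1413] 0.6786057923045073
0.144 60 [ 0.677  -0.0799  0.147 ] 0.67812896043805
0.15 67 [ 0.6764 -0.08    0.1532] 0.6774587323366186
0.156 75 [ 0.6758 -0.0799  0.159 ] 0.6770464953743109
0.162 73 [ 0.6754 -0.08    0.1651] 0.6765999109190592
0.168 87 [ 0.6748 -0.0799  0.171 ] 0.6757862241196927
0.174 96 [ 0.6742 -0.0798  0.1771] 0.6753768146886521
0.18 102 [ 0.6737 -0.0799  0.1832] 0.6748945579334606
0.186 119 [ 0.6731 -0.0798  0.1892] 0.6747704598388565
0.192 272 [ 0.67   -0.0799  0.1962] 0.6736258644925182
0.198 200 [ 0.6677 -0.0798  0.1986] 0.6719804937631791
```

View pics/s3c.png

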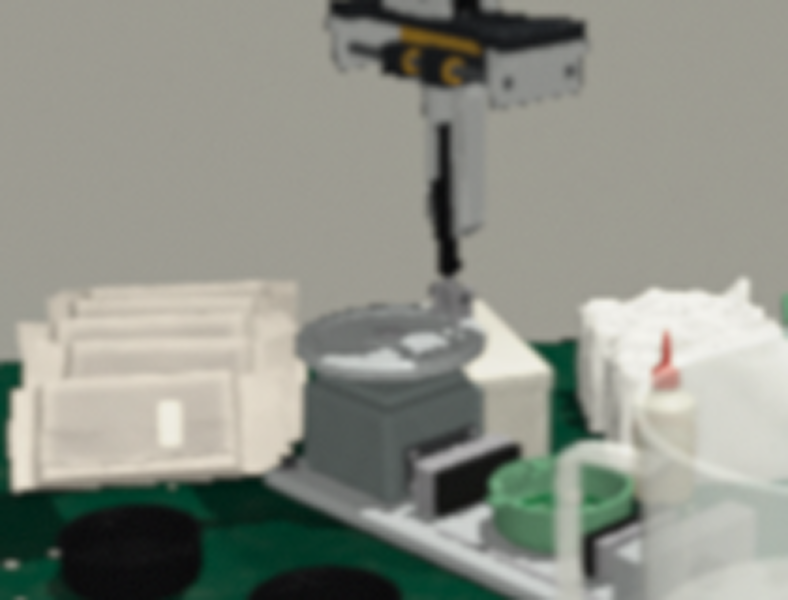

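The handle is nearly vertical: in the crop the sleeve leans slightly, from (448,270) up to (443,130). The pads have slid along it. I'll open, rise and make a half turn, which gives the wrist room to follow the crank. Then I'll measure the tilt again.

Call:
{"method": "move_arm", "body": {"steps": [0, 0, 0, 0, 0, 0, 0.45, 0, 0, 0, 0, 0, 0, 0.45, 0, 0, 0, 0, 0, 0, 0.45, 0, 0, 0, -0.01, -0.002, 0.02, 0.45, 0, 0, 0.1, -0.01, -0.002, 0.05, 0.45, 0, 0, 0.25, -0.01, -0.002, 0.07, 0.45, 0, 0, 0.4, -0.01, -0.002, 0.07, 0.45, 0, 0, 0.55, -0.01, -0.002, 0.07, 0.45, 0, 0, 0.7, -0.01, -0.002, 0.07, 0.45, 0, 0, 0.85, -0.01, -0.002, 0.07, 0.45, 0, 0, 1.0, -0.01, -0.002, 0.07, 0.45, 0, 0, 1.15, -0.01, -0.002, 0.07, 0.45]}}

```text
time: 8.95
tool_pos: [0.6685, -0.0847, 0.2427]
ee_rot: [3.14, 0.001, 1.27]
wrist_force: [-0.1, 1.2, -0.4]
width: 0.0421
finger_force: 0.0
```

```bash
cat > tilt.py <<'E'
from pts import *
from scipy.optimize import least_squares
np.set_printoptions(precision=4,suppress=True)
# fit cylinder r=7.8mm axis to sleeve points, from any camera
def tilt(n,guess,c,d,r=.0078):
    uv=[proj(n,[guess[0],guess[1],z],c) for z in(.13,.2)]
    u0,v0=np.min(uv,0)-25; u1,v1=np.max(uv,0)+25
    P=cloud(n,d,(max(int(u0),0),min(int(u1),640),max(int(v0),0),min(int(v1),480)),c)
    P=P[(P[:,2]>.137)&(P[:,2]<.195)&(np.hypot(P[:,0]-guess[0],P[:,1]-guess[1])<.02)]
    def f(q):
        a=np.array([q[2],q[3],1]); v=P-np.array([q[0],q[1],.121])
        return np.linalg.norm(np.cross(v,a),axis=1)/np.linalg.norm(a)-r
    s=least_squares(f,[guess[0],guess[1],0,0],loss="soft_l1",f_scale=.001)
    print(n,len(P),"pivot",s.x[:2],"lean dx/dz,dy/dz",s.x[2:],"rms",np.sqrt(np.mean(s.fun**2)))
E
python3 - <<'E'
from tilt import *
o=get_obs();print(o['time'],o['tool_pos'],o['ee_rot'],o['wrist_force'],o['joint_positions'])
for n in("wrist","top","side"):
    c=cam(n);p,d=save(n,n+"4.png"); tilt(n,(.670,-.080),c,d)
E
```

```text
8.95 [ 0.6685 -0.0847  0.2427] [3.1401 0.0008 1.2699] [-0.0576  1.2312 -0.3613] [-0.2097  0.3673  0.9896 -0.0009  1.7833  0.0911]
wrist 519 pivot [ 0.6719 -0.0784] lean dx/dz,dy/dz [-0.0903 -0.0128] rms 0.00020840368586315042
top 77 pivot [ 0.6736 -0.0778] lean dx/dz,dy/dz [-0.0833 -0.0136] rms 0.0008286055402494547
side 144 pivot [ 0.6734 -0.0796] lean dx/dz,dy/dz [-0.0759 -0.0006] rms 0.0015670139953534348
```

Call:
{"method": "move_arm", "body": {"steps": [0, 0, 0.15, -0.01, 0.003, 0, 0.1, 0, 0, 0.3, -0.025, 0.003, 0, 0, 0, 0, 0.45, -0.033, 0.001, 0, 0, 0, 0, 0.6, -0.033, 0.001, 0, 0, 0, 0, 0.75, -0.033, 0.001, 0, 0, 0, 0, 0.9, -0.033, 0.001, 0, 0, 0, 0, 1.05, -0.033, 0.001, 0, 0, 0, 0, 1.2, -0.033, 0.001, -0.005, 0, 0, 0, 1.35, -0.033, 0.001, -0.02, 0, 0, 0, 1.5, -0.033, 0.001, -0.035, 0, 0, 0, 1.65, -0.033, 0.001, -0.05, 0, 0, 0, 1.8, -0.033, 0.001, -0.055, 0]}}

```text
time: 10.3
tool_pos: [0.6344, -0.083, 0.1853]
ee_rot: [3.142, -0.003, 3.067]
wrist_force: [0.0, 0.2, -0.4]
width: 0.0003
finger_force: 0.0
```

Call:
{"method": "move_arm", "body": {"steps": [0, 0, 0.15, 0.001, 0.001, 0, 0, 0, 0, 0.19, 0.003, 0.002, 0, 0, 0, 0, 0.19, 0.006, 0.003, 0, 0, 0, 0, 0.19, 0.01, 0.004, 0, 0]}}

```text
time: 10.7
tool_pos: [0.6454, -0.0789, 0.1877]
ee_rot: [-3.141, 0.0, -3.031]
wrist_force: [-0.2, -1.2, 0.5]
width: 0.0003
finger_force: 0.0
```

Call:
{"method": "move_arm", "body": {"steps": [0, 0, 0, 0.003, -0.001, 0, 0, 0, 0, 0, 0.006, -0.001, 0, 0, 0, 0, 0, 0.008, -0.001, 0, 0, 0, 0, 0, 0.008, -0.001, 0, 0]}}

```text
time: 11.1
tool_pos: [0.6533, -0.0799, 0.1875]
ee_rot: [-3.142, -0.0, -3.029]
wrist_force: [-1.4, -0.2, 1.3]
width: 0.0004
finger_force: 0.3
```

Call:
{"method": "move_arm", "body": {"steps": [0, 0, 0, 0.002, 0, 0, 0, 0, 0, 0, 0.004, 0, 0, 0, 0, 0, 0, 0.004, 0, 0, 0]}}

```text
time: 11.4
tool_pos: [0.6568, -0.0799, 0.1875]
ee_rot: [-3.141, -0.001, -3.029]
wrist_force: [-2.0, 0.1, 0.7]
width: 0.0001
finger_force: 1.2
```

Call:
{"method": "move_arm", "body": {"steps": [0, 0, 0, 0.002, 0, 0, 0, 0, 0, 0, 0.003, 0, 0, 0, 0, 0, 0, 0.003, 0, 0, 0]}}

```text
time: 11.7
tool_pos: [0.6578, -0.0803, 0.1876]
ee_rot: [-3.141, -0.006, -3.029]
wrist_force: [-7.8, -1.0, 3.1]
width: 0.0007
finger_force: 3.9
```

Call:
{"method": "move_arm", "body": {"steps": [0, 0, 0, 0.001, 0, 0, 0, 0, 0, 0, 0.002, 0, 0, 0, 0, 0, 0, 0.002, 0, 0, 0]}}

```text
time: 12.0
tool_pos: [0.6584, -0.0804, 0.1876]
ee_rot: [3.141, -0.009, -3.029]
wrist_force: [-13.0, -0.8, 5.6]
width: 0.0005
finger_force: 5.5
```

The push has reached the hard stop: the force jumped to 13 N without further travel. Next I'll back off, rise, and regrip from above.

Call:
{"method": "move_arm", "body": {"steps": [0, 0, 0, -0.01, 0, 0, 0, 0, 0, 0, -0.012, 0, 0.02, 0, 0, 0, 0, -0.012, 0, 0.055, 0.2, 0, 0, 0, 0, 0, 0.055, 0.45, 0, 0, 0, 0.008, 0.001, 0.055, 0.45, 0, 0, 0, 0.008, 0.001, 0.055, 0.45]}}

```text
time: 12.6
tool_pos: [0.6707, -0.0784, 0.2409]
ee_rot: [3.141, -0.001, -3.028]
wrist_force: [-0.1, 0.2, -0.2]
width: 0.029
finger_force: 0.0
```

```bash
python3 - <<'E'
from tilt import *
o=get_obs();print(o['time'],o['tool_pos'],o['ee_rot'],o['wrist_force'],o['joint_positions'],o['width'])
for n in("wrist","top","side"):
    c=cam(n);p,d=save(n,n+"5.png"); tilt(n,(.671,-.080),c,d)
E
```

```text
12.6 [ 0.6707 -0.0784  0.2409] [ 3.1407 -0.0009 -3.0278] [-0.052   0.2224 -0.2076] [-0.2005  0.3726  0.9861  0.0006  1.784  -1.885 ] 0.02904817551553397
wrist 474 pivot [ 0.6722 -0.0787] lean dx/dz,dy/dz [ 0.0018 -0.0001] rms 0.00016972187797974046
top 93 pivot [ 0.6739 -0.0769] lean dx/dz,dy/dz [ 0.0092 -0.0262] rms 0.0006775633770480968
side 147 pivot [ 0.6733 -0.0796] lean dx/dz,dy/dz [ 0.0026 -0.0026] rms 0.0019525580511902277
```

Call:
{"method": "move_arm", "body": {"steps": [0, 0, 0, 0.001, 0, -0.02, 0.4, 0, 0, 0, 0.001, 0, -0.045, 0.4, 0, 0, 0, 0.001, 0, -0.069, 0.4, 0, 0, 0, 0.001, 0, -0.069, 0, 0, 0, 0, 0.001, 0, -0.069, 0, 0, 0, 0, 0.001, 0, -0.069, 0, 0, 0, 0, 0.001, 0, -0.069, 0, 0, 0, 0, 0.001, 0, -0.069, 0]}}

```text
time: 13.55
tool_pos: [0.6718, -0.079, 0.1755]
ee_rot: [-3.141, 0.003, -3.028]
wrist_force: [-0.7, -0.4, 2.6]
width: 0.015
finger_force: 30.0
```

```bash
python3 - <<'E'
import numpy as np
a=.156;R=.053
p=lambda D:R*np.array([np.cos(a-D),np.sin(a-D)])
for D in np.arange(.14,3.8,.14):
    print(round(D,2),np.round((p(D)-p(0))*1000,1))
E
```

```text
0.14 [ 0.6 -7.4]
0.28 [  0.2 -14.8]
0.42 [ -1.2 -22.1]
0.56 [ -3.6 -29.1]
0.7 [ -7.  -35.7]
0.84 [-11.3 -41.7]
0.98 [-16.4 -47.1]
1.12 [-22.1 -51.8]
1.26 [-28.5 -55.6]
1.4 [-35.3 -58.4]
1.54 [-42.5 -60.3]
1.68 [-49.9 -61.2]
1.82 [-57.3 -61. ]
1.96 [-64.6 -59.8]
2.1 [-71.7 -57.6]
2.24 [-78.4 -54.4]
2.38 [-84.6 -50.3]
2.52 [-90.1 -45.4]
2.66 [-94.9 -39.8]
2.8 [-98.9 -33.5]
2.94 [-102.   -26.8]
3.08 [-104.1  -19.7]
3.22 [-105.2  -12.3]
3.36 [-105.3   -4.9]
3.5 [-104.3    2.4]
3.64 [-102.3    9.6]
3.78 [-99.3  16.4]
```

Call:
{"method": "move_arm", "body": {"steps": [0, 0, -0.14, 0.0006, -0.0074, 0, 0, 0, 0, -0.28, 0.0002, -0.0148, 0, 0, 0, 0, -0.42, -0.0012, -0.0221, 0, 0, 0, 0, -0.56, -0.0036, -0.0291, 0, 0, 0, 0, -0.7, -0.007, -0.0357, 0, 0]}}

```text
time: 14.05
tool_pos: [0.6657, -0.1103, 0.1755]
ee_rot: [3.133, 0.0, 2.553]
wrist_force: [1.4, 8.8, 2.0]
width: 0.015
finger_force: 30.0
```

Call:
{"method": "move_arm", "body": {"steps": [0, 0, -0.14, -0.0043, -0.006, 0, 0, 0, 0, -0.28, -0.0094, -0.0114, 0, 0, 0, 0, -0.42, -0.0151, -0.0161, 0, 0, 0, 0, -0.56, -0.0215, -0.0199, 0, 0, 0, 0, -0.7, -0.0283, -0.0227, 0, 0, 0, 0, -0.84, -0.0355, -0.0246, 0, 0, 0, 0, -0.98, -0.0429, -0.0255, 0, 0, 0, 0, -1.12, -0.0503, -0.0253, 0, 0, 0, 0, -1.26, -0.0576, -0.0241, 0, 0, 0, 0, -1.4, -0.0647, -0.0219, 0, 0]}}

```text
time: 15.05
tool_pos: [0.604, -0.1331, 0.1755]
ee_rot: [3.131, -0.01, 1.152]
wrist_force: [11.2, 6.3, -0.8]
width: 0.0152
finger_force: 30.0
```

```bash
python3 - <<'E'
from tilt import *
o=get_obs();print(o['time'],o['tool_pos'],o['ee_rot'],o['wrist_force'],o['joint_positions'],o['width'])
for n in("wrist","top"):
    c=cam(n);p,d=save(n,n+"6.png"); tilt(n,tuple(o['tool_pos'][:2]),c,d)
    for k,z in {"jaw":.03,"cap_board":.012,"stop_block":.052,"handle_pivot":.121}.items():
        for r in spot_point(n,k)[:2]: print(n,k,round(r["score"],2),np.array(r["uv"]),at_z(n,r["uv"],z,c))
p=cv2.imread("pics/top6.png"); cv2.imwrite("pics/top6c.png",cv2.resize(p[120:230,160:370],(798,418),interpolation=cv2.INTER_CUBIC))
E
```

```text
15.05 [ 0.604  -0.1331  0.1755] [ 3.1314 -0.0096  1.1521] [11.1985  6.3401 -0.7941] [-0.3132  0.2425  1.2798  0.0085  1.6082  0.1058] 0.015150275196686552
wrist 1773 pivot [ 0.6026 -0.1339] lean dx/dz,dy/dz [0.0062 0.0057] rms 0.0033277880740790132
wrist jaw 0.63 [380.7 274.2] [ 0.6381 -0.1898  0.03  ]
wrist cap_board 0.89 [409.  302.1] [ 0.6534 -0.2347  0.012 ]
wrist cap_board 0.79 [149.4 282.6] [ 0.4319 -0.1134  0.012 ]
wrist handle_pivot 0.7 [321.8 265.8] [ 0.603  -0.1349  0.121 ]
top 91 pivot [ 0.599  -0.1309] lean dx/dz,dy/dz [ 0.1501 -0.1154] rms 0.0038641471289733846
top jaw 0.65 [255.9 177.6] [ 0.6427 -0.1871  0.03  ]
top cap_board 0.86 [224.7 280.4] [ 0.4237 -0.1261  0.012 ]
top cap_board 0.78 [287.1 259.4] [ 0.4718 -0.2575  0.012 ]
top stop_block 0.82 [321.2 164.2] [ 0.6692 -0.3251  0.052 ]
top handle_pivot 0.56 [220.1 188.2] [ 0.6013 -0.1316  0.121 ]
```

View pics/top6c.png

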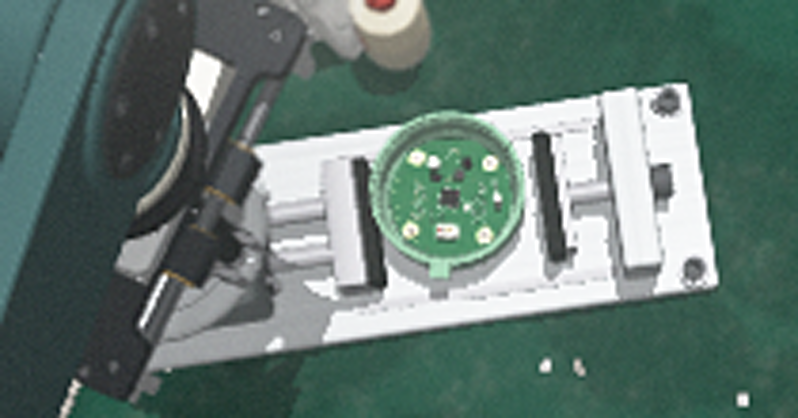

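The jaw face is almost touching the cap: face at crop (382,220), cap from x=372 to 525. About 14 px, roughly 8 mm, is left before the pad at x≈540. I'll correct the circle centre and go on more slowly.

Call:
{"method": "move_arm", "body": {"steps": [0, 0, -0.1, -0.004, 0.0047, 0, 0, 0, 0, -0.18, -0.0075, 0.0067, 0, 0, 0, 0, -0.26, -0.0109, 0.0088, 0, 0, 0, 0, -0.33, -0.014, 0.0114, 0, 0, 0, 0, -0.4, -0.017, 0.014, 0, 0]}}

```text
time: 16.05
tool_pos: [0.5871, -0.1224, 0.1756]
ee_rot: [3.131, -0.009, 0.753]
wrist_force: [10.1, -0.2, -2.6]
width: 0.0152
finger_force: 30.0
```

Call:
{"method": "move_arm", "body": {"steps": [0, 0, -0.05, -0.0014, 0.0022, 0, 0, 0, 0, -0.1, -0.0031, 0.0042, 0, 0, 0, 0, -0.15, -0.0048, 0.0063, 0, 0, 0, 0, -0.15, -0.0048, 0.0063, 0, 0]}}

```text
time: 16.45
tool_pos: [0.5819, -0.1167, 0.1756]
ee_rot: [3.133, -0.009, 0.604]
wrist_force: [8.8, -1.8, -2.4]
width: 0.015
finger_force: 30.0
```

Call:
{"method": "move_arm", "body": {"steps": [0, 0, -0.05, -0.0015, 0.0021, 0, 0, 0, 0, -0.1, -0.0029, 0.0043, 0, 0, 0, 0, -0.1, -0.0029, 0.0043, 0, 0]}}

```text
time: 16.75
tool_pos: [0.5791, -0.1128, 0.1755]
ee_rot: [3.133, -0.009, 0.504]
wrist_force: [8.5, -2.4, -2.7]
width: 0.0149
finger_force: 30.0
```

```bash
cat > st.py <<'E'
from tilt import *
C=np.array([.6203,-.0843])
F=[];T=[]
for i in range(1): o=get_obs(); F.append(o['wrist_force']);T.append(o['wrist_torque'])
q=o['tool_pos'][:2]-C; ph=np.arctan2(q[1],q[0]); t=np.array([np.sin(ph),-np.cos(ph)]);r=q/np.hypot(*q)
f=np.mean(F,0)
print("t",o['time'],"phi",ph,"wheel~",.145-ph,"r",np.hypot(*q),"Ft",-f[:2]@t,"Fr",-f[:2]@r,"F",f,"T",np.mean(T,0))
E
python3 st.py; python3 - <<'E'
from h import *
p,d=save("top","top7.png"); cv2.imwrite("pics/top7c.png",cv2.resize(p[120:230,160:370],(798,418),interpolation=cv2.INTER_CUBIC)[:,:,::-1])
E
```

```text
t 16.75 phi -2.5374961816492063 wheel~ 2.6824961816492063 r 0.05011612888679536 Ft 6.800395976137017 Fr 5.6712885573503105 F [ 8.5303 -2.3754 -2.6528] T [-0.4015 -1.7466 -0.0148]
```

View pics/top7c.png

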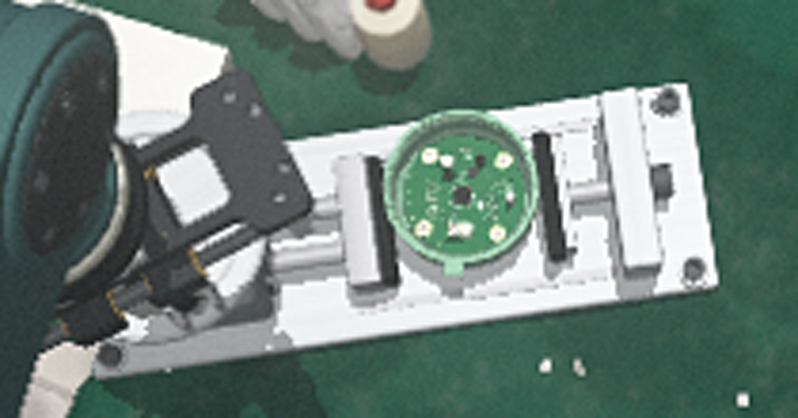

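The cap's right edge is now at about 538, against the pad face at about 540, so contact is close. From here I'll use small steps and check the force each time.

Call:
{"method": "move_arm", "body": {"steps": [0, 0, -0.025, -0.0007, 0.0011, 0, 0, 0, 0, -0.05, -0.0013, 0.0023, 0, 0, 0, 0, -0.05, -0.0013, 0.0023, 0, 0]}}

```text
time: 17.1
tool_pos: [0.5779, -0.1109, 0.1756]
ee_rot: [3.133, -0.01, 0.454]
wrist_force: [9.3, -4.2, -1.8]
width: 0.0148
finger_force: 30.0
```

```bash
python3 st.py
```

```text
t 17.1 phi -2.582018894080352 wheel~ 2.727018894080352 r 0.05005022929281929 Ft 8.500938068082574 Fr 5.6254530827928555 F [ 9.28   -4.2183 -1.7943] T [-0.6342 -1.7862  0.0041]
```

Call:
{"method": "move_arm", "body": {"steps": [0, 0, -0.025, -0.0006, 0.0012, 0, 0, 0, 0, -0.025, -0.0006, 0.0012, 0, 0]}}

```text
time: 17.3
tool_pos: [0.5774, -0.1099, 0.1756]
ee_rot: [3.132, -0.01, 0.429]
wrist_force: [9.3, -3.5, -3.3]
width: 0.0152
finger_force: 30.0
```

```bash
python3 st.py
```

```text
t 17.3 phi -2.603314996692176 wheel~ 2.748314996692176 r 0.050021248322632224 Ft 7.766850386686726 Fr 6.241618678285374 F [ 9.3407 -3.4687 -3.2572] T [-0.735  -1.804  -0.0248]
```

Call:
{"method": "move_arm", "body": {"steps": [0, 0, -0.025, -0.0006, 0.0012, 0, 0, 0, 0, -0.025, -0.0006, 0.0012, 0, 0]}}

```text
time: 17.5
tool_pos: [0.5769, -0.1092, 0.1756]
ee_rot: [3.132, -0.01, 0.404]
wrist_force: [9.3, -4.2, -2.7]
width: 0.0151
finger_force: 30.0
```

```bash
python3 st.py
```

```text
t 17.5 phi -2.621120563469326 wheel~ 2.766120563469326 r 0.05000803513636686 Ft 8.292715960379992 Fr 5.942164218572523 F [ 9.2792 -4.2397 -2.7119] T [-0.8779 -1.9341  0.0127]
```

Call:
{"method": "move_arm", "body": {"steps": [0, 0, -0.02, -0.0004, 0.001, 0, 0, 0, 0, -0.02, -0.0004, 0.001, 0, 0]}}

```text
time: 17.7
tool_pos: [0.5766, -0.1086, 0.1756]
ee_rot: [3.131, -0.01, 0.384]
wrist_force: [11.0, -4.9, -3.6]
width: 0.0149
finger_force: 30.0
```

```bash
cat >> st.py <<'E'
T=np.mean(T,0); g=np.array([-T[1],T[0]])/.207; print("torque-based Ft",-g@t,"Fr",-g@r)
E
python3 st.py
```

```text
t 17.7 phi -2.633572798788369 wheel~ 2.778572798788369 r 0.050009042367083784 Ft 9.653522445521654 Fr 7.25971915183521 F [11.0388 -4.9029 -3.6051] T [-1.0913 -1.9312 -0.0313]
torque-based Ft 9.144404759116844 Fr 5.5870038404551705
```

Call:
{"method": "move_arm", "body": {"steps": [0, 0, -0.02, -0.0004, 0.001, 0, 0, 0, 0, -0.02, -0.0004, 0.001, 0, 0]}}

```text
time: 17.9
tool_pos: [0.5763, -0.108, 0.1756]
ee_rot: [3.13, -0.01, 0.363]
wrist_force: [10.6, -6.1, -3.5]
width: 0.0152
finger_force: 30.0
```

```bash
python3 st.py
```

```text
t 17.9 phi -2.6474384944831195 wheel~ 2.7924384944831195 r 0.04995956282209882 Ft 10.395380727414373 Fr 6.41429867882222 F [10.5774 -6.1096 -3.4659] T [-1.2146 -2.0071  0.0867]
torque-based Ft 9.76443768902191 Fr 5.753351711443923
```

Call:
{"method": "move_arm", "body": {"steps": [0, 0, 0, 0.0016, -0.0008, 0, 0, 0, 0, 0, 0.0032, -0.0017, 0, 0, 0, 0, 0, 0.0032, -0.0017, 0, 0]}}

```text
time: 18.2
tool_pos: [0.5768, -0.1083, 0.1755]
ee_rot: [3.136, -0.005, 0.364]
wrist_force: [5.6, -3.1, 1.9]
width: 0.0151
finger_force: 30.0
```

```bash
python3 st.py
```

```text
t 18.2 phi -2.6381064228623785 wheel~ 2.7831064228623785 r 0.049641802433229854 Ft 5.415628656471556 Fr 3.388402110441079 F [ 5.5809 -3.1087  1.9213] T [-0.7056 -0.8523 -0.007 ]
torque-based Ft 4.972364964394011 Fr 1.96196796202158
```

Call:
{"method": "move_arm", "body": {"steps": [0, 0, 0, 0.0009, -0.0009, 0, 0, 0, 0, 0, 0.0009, -0.0009, 0, 0.4, 0, 0, 0, 0.0009, -0.0009, 0, 0.4, 0, 0, 0, 0.0009, -0.0009, 0, 0.4, 0, 0, 0, 0.0009, -0.0009, 0, 0.4]}}

```text
time: 18.7
tool_pos: [0.5749, -0.1072, 0.1728]
ee_rot: [-3.14, 0.001, 0.365]
wrist_force: [0.0, 0.2, -0.4]
width: 0.0373
finger_force: 0.0
```

```bash
python3 - <<'E'
from tilt import *
o=get_obs();print(o['time'],o['tool_pos'],o['wrist_force'],o['width'])
c=cam("wrist");p,d=save("wrist","w8.png");tilt("wrist",(.5725,-.109),c,d)
E
```

```text
18.7 [ 0.5749 -0.1072  0.1728] [ 0.0264  0.1748 -0.3569] 0.03726030084937231
wrist 1196 pivot [ 0.5743 -0.1086] lean dx/dz,dy/dz [-0.0036 -0.0025] rms 0.0002080988489343128
```

Call:
{"method": "move_arm", "body": {"steps": [0, 0, 0, 0, -0.001, 0.02, 0.4, 0, 0, 0, 0, -0.001, 0.05, 0.4, 0, 0, 0, 0, -0.001, 0.08, 0.4, 0, 0, 0, -0.03, 0, 0.1, 0.4, 0, 0, 0, -0.06, 0, 0.1, 0.4, 0, 0, 0, -0.09, 0, 0.1, 0.4, 0, 0, 0, -0.12, 0, 0.1, 0.4, 0, 0, 0, -0.12, 0, 0.1, 0.4]}}

```text
time: 19.55
tool_pos: [0.453, -0.1073, 0.2743]
ee_rot: [3.141, -0.0, 0.364]
wrist_force: [-0.2, -0.3, -0.1]
width: 0.0376
finger_force: 0.0
```

```bash
python3 - <<'E'
from tilt import *
o=get_obs();print(o['time'],o['tool_pos'],o['wrist_force'],o['width'])
c=cam("wrist");p,d=save("wrist","w9.png");tilt("wrist",(.574,-.1085),c,d)
p,d=save("top","top9.png"); cv2.imwrite("pics/top9c.png",cv2.resize(p[110:230,160:370],(798,456),interpolation=cv2.INTER_CUBIC)[:,:,::-1])
E
```

```text
19.55 [ 0.453  -0.1073  0.2743] [-0.1542 -0.3152 -0.1317] 0.037583446949402445
wrist 376 pivot [ 0.575 -0.109] lean dx/dz,dy/dz [-0.0075  0.0039] rms 0.00024782694589696956
```

View pics/top9c.png

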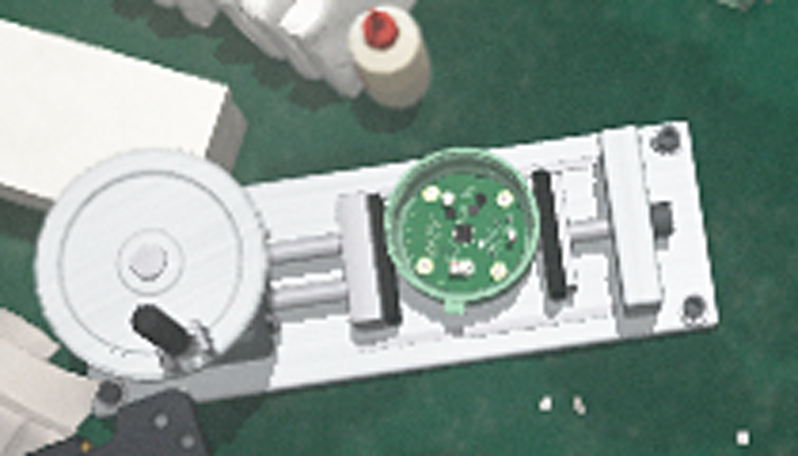

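The handle stands upright at crop (160,330), the cap sits between the jaw face (390) and the pad (542), and nothing touches the robot. I'm handing in.

```bash
python3 -c "
from bench import *
print(close_job())"
```

```text
the job is handed in; nothing more can be done
None
```

The job is handed in, with no verdict returned: the cap is clamped against the stop pad at an estimated 11–15 N (inferred from the crank force, not measured directly), the handle is upright and let go, and I never moved near the marker, spool or bottle.

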